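# Shut off the air and show the test gauge

### The arm

A 6-joint arm with a two-finger parallel gripper is mounted at the origin on the work surface. World frame = base frame: x ahead of the robot, y to its left, z up, the work surface at z = 0. Lengths are in mm, angles in rad, forces in N, time in s.
With the tool pointing down it reaches from about 300 to 875 mm from the base axis. Payload 6.4 kg.
Tool frame: the origin (TCP) lies at the very end of the fingers, on their centre line; the grasp point (between the pads) lies 19 mm behind it; y points along the fingers, x is the direction in which the jaws open and shut, and the axes are right-handed (so a half turn about y gives the same grasp; the last joint's range is limited). The gripper opens to 85 mm and grips with 20 to 120 N. Pads are 22 mm wide; open, the fingers measure 114 mm over their backs; the gripper's body (76 mm by 85 mm) begins 54 mm behind the grasp point. The pads swing forward as they close: fully open they stand 13 mm farther back than shut.
Start: joints at [-1.479, 0.181, 1.607, -0, 1.354, -0.206], TCP at [168.731, -549.7, 195.288] pointing down, gripper open.
Joint ranges: [-2.99, 2.99], [-0.89, 2.07], [0.3, 2.58], [-1.14, 4.28], [0, 2.63], [-3.12, 3.12]. Speed limits (rad/s): [2.57, 2.57, 3.01, 3.14, 3.14, 3.14].

### API

Orientations are given as a 3x3 rotation matrix whose columns are the frame's x, y, z axes.
In Python, from station import monitor, imaging, job gives the robot as it stands.
- The arm moves only by the tool apply_moves, never from a script. Its argument "moves" is a list that holds one entry, the list of rows, each a list of 7 numbers: the shift along the tool's x, y, z in cm, then the turn, a rotation vector about the tool's x, y, z in degrees, then the gripper command: -1 is shut, 1 is fully open, values between are in proportion. In form: [[[x, y, z, rx, ry, rz, jaw], ...]]. A call has 1 to 5 rows; each row shifts and turns the commanded pose from where the row before left it, along the tool's axes as they then stand; what a row does not reach is not made up. A row lasts 1/8 s, in which the tool goes at most 62.5 mm and 10.7 degrees, less where a joint would pass 70% of its speed; a pose out of reach is approached as far as the arm can. A call is refused whole if a number of a shift passes 6.25 or a number of a turn 10.7, either way. A call with a gripper value outside its range is refused whole. The fingers move at their own pace and stop on an object; "squeeze" is the grip in N (left out, the last holds). Time passes only in rows, so rows that do not move let the fingers close. It gives the time, the measured TCP pose, the force and the opening at its end, in the units of the state.
- monitor.state(): the state, without advancing time (a new reading comes with each control period).
- imaging.capture(name): name is "side" or "top" or "wrist"; returns a dict with "img" (480x640x3 uint8, blue, green, red), "depth" (480x640 float32, mm along the optical axis (not along the pixel's ray), 0 where there is no reading), "mtx" (3x3 intrinsics, pixels), "rvec" (rotation vector, rad) and "tvec" (3), from world to camera coordinates, as OpenCV has them. Camera axes: x right, y down, z forward; pixel columns grow to the right and rows downward; lengths in mm; the calibration is good to about 2 mm. A picture is of the moment at which its call begins.
- job.hand_in(): hands the job in, once; it reports no verdict.
The state is a dict: "time_s": time; "joint_pos": joint angles; "qvel": joint speeds; "tau": joint torques, N m; "position": TCP position; "ee_rot": TCP orientation; "wrist_force": force on the tool from outside, world axes, zero at the start; "moment": the same for the moment, N m; "finger_gap": finger opening in mm.
Only numpy, scipy, OpenCV 4.12 (cv2) and the standard library are available. Lean on these libraries where they do the work, as an engineer would, in place of code of your own. Each camera call takes 0.05 s, during which the arm holds its last target. There are 200 camera calls.

### The job

Turn the blue lever of the air manifold on the bench until the valve is fully shut, and only then pull the plug-in pressure gauge out of its outlet. Turn the gauge so that its dial lies level facing the ceiling, and finish still holding it there in the gripper, still, with its case at least 20 cm above the bench, so that I can check that the needle has gone back to zero. Leave the red blanking plug in its outlet and do not disturb the other things on the bench.

Things in the scene. Friction and masses are not known exactly. Their poses are not given: they have to be found in the camera images.
- manifold: Air manifold fixed to the bench: dark steel base plate (130 x 370 x 8 mm along its x, y, z), a steel pipe along its y, a brass ball valve near its +y end, two leaning aluminium outlet blocks (42 mm square). Origin on the bench under the base (whose centre is at (10, -5) mm); z up, x away from the robot when yaw is 0.
- outlet_a (a point): Centre of one outlet's mouth, at (20, -30, 92) mm in the manifold's frame; axes as the manifold's. The bore (16 mm square, 36 mm deep) leans 0.65 rad from vertical, upper end towards the robot: things are drawn out along (-0.605, 0, 0.796). The gauge sits in one outlet, the blanking plug in the other; which is which varies.
- outlet_b (a point): Centre of the other outlet's mouth, at (20, -140, 92) mm in the manifold's frame; same axes, bore and lean as outlet_a.
- valve (a joint): Angle of the blue valve lever about a vertical axis: 0 = fully open (lever along the manifold's +y, in line with the pipe), pi/2 = fully shut (lever along the manifold's +x, across the pipe), with a stop at each end. It grows clockwise seen from above. It starts up to 0.35 rad from open, stays where it is left and needs about 0.2 N m to turn (3 N at the grip point).
- valve_axis (a point): Point on the lever's turning axis, at the mid height of the lever, 96 mm above the bench; at (30, 120, 96) mm in the manifold's frame.
- lever_grip (a point): A point in the lever's blue grip, 70 mm out from the turning axis. The grip is a horizontal bar 14 mm wide, 22 mm tall, 75 mm long (25 to 100 mm from the axis); free air below it, except the brass inlet fitting and pipe, whose tops are below 60 mm. Its y axis points outwards along the lever, z up.
- gauge: Loose plug-in pressure gauge, about 0.2 kg: square black rubber case, round white dial, red needle, brass stem. Origin at the plug's tip; z along the stem to the case, x out of the dial, y across the case. From the tip: square plug 14 mm wide to 30 mm, round shoulder 24 mm in diameter to 46 mm, case to 94 mm (48 mm along y, 48 along z, 28 along x).
- gauge_case (a point): Centre of the gauge's case, 70 mm from the plug tip; axes as the gauge's. Flat case sides to grip across y, 48 mm apart. Seated, the shoulder rests on the outlet's mouth, 30 mm of plug inside with 1 mm play each side, no latch; the stem leans to the robot as the bore does (slack up to 0.1 rad), the dial looks up and away from the robot.
- blank_plug: Red-capped brass blanking plug (cap 32 mm in diameter, 14 mm thick, 60 mm long over all) in the other outlet, loose; its origin is the plug tip, z along its stem. To be left in place.
- socket_a: Dark steel impact socket, 32 mm in diameter, 60 mm tall, standing on the bench; origin under its centre. Bystander.
- socket_b: Bright steel impact socket, 28 mm in diameter, 50 mm tall, standing on the bench; origin under its centre. Bystander.
- paste_tub: White jar of mounting paste with a yellow lid, 84 mm in diameter, 85 mm tall; origin under its centre. Bystander.
- weight_cup: Small steel cup, 70 mm across, 55 mm tall; origin under its centre. Bystander.
- driver: Red-handled screwdriver lying on the bench, about 200 mm long; its x axis runs along it from handle to tip. Bystander.
- valve_cap_tin: Flat green tin, 60 mm in diameter, 28 mm tall; origin under its centre. Bystander.
Not all that is in view belongs to the job. Of the things like the gauge, leave any that is purple; of the rest the larger one is meant.

How it is judged:
By the outcome, as a careful person would: the job done as asked, in the order asked, and still so for the second after the job is handed in, while the arm keeps its last pose, push and grip.
It also fails if it takes over 48 s, if anything falls off the work surface, if the arm or the gripper's body presses on something with over 40 N, if the wrist force passes 120 N, or if a joint passes its speed limit or range.

## Working session

There is one attempt and no reset: what is moved stays moved. The work goes in short steps, Python scripts to look and compute and a tool call to move; the robot and the scene stay as the last step left them, time stands still between calls to the robot, and variables do not carry over. Pictures are saved under pics/ and viewed, about 8 in all and at most 12, crops included, and the job is handed in when it is done.

Besides the shell and the picture viewer there is one more tool, called after "Request:" by a JSON object that holds its "api" and its "payload", one argument or row to a line. apply_moves: Moves the arm, as the interface text tells. Its arguments: {"type":"object","properties":{"moves":{"type":"array","items":{"type":"array","items":{"type":"array","items":{"type":"number"}}}},"squeeze":{"type":"number"}},"required":["moves"]}

```bash
mkdir -p pics; python3 - <<'E'
from station import monitor, imaging
import cv2,pickle,numpy as np
s=monitor.state(); print(s)
for n in ("top","side"):
    c=imaging.capture(n); pickle.dump(c,open(n+"0.pkl","wb")); cv2.imwrite(f"pics/{n}0.png",c["img"])
    R=cv2.Rodrigues(c["rvec"])[0]; print(n,c["mtx"].tolist(),(-R.T@c["tvec"].ravel()).round(),R.round(3).tolist())
E
```

```text
{'time_s': 0.0, 'joint_pos': array([-1.47930391e+00,  1.81546041e-01,  1.60798433e+00,  5.00885743e-06,
        1.35379067e+00, -2.06278019e-01]), 'qvel': array([-1.06593159e-03,  3.54356587e-04, -1.82525030e-05,  6.01095393e-04,
        1.15466479e-03, -1.72555822e-03]), 'tau': array([ 1.48258372e-03, -4.44864535e+01, -3.51342702e+01, -2.56703670e-04,
        8.97556281e-03,  3.98976852e-05]), 'position': array([ 168.67358039, -549.07746765,  194.39282888]), 'ee_rot': array([[ 2.93388322e-01, -1.53043194e-04,  9.55993341e-01],
       [-9.55991859e-01,  1.72160869e-03,  2.93388143e-01],
       [-1.69074750e-03, -9.99998506e-01,  3.58791836e-04]]), 'wrist_force': array([-0.77584722,  0.69293457,  0.126986  ]), 'moment': array([-0.01440562, -0.02633713,  0.00074032]), 'finger_gap': 85.2812255301563}
top [[521.0237502457941, 0.0, 319.10540932862136], [0.0, 521.0237502457941, 239.2697916690949], [0.0, 0.0, 1.0]] [ 488.   23. 1165.] [[-0.01, -1.0, -0.008], [-0.995, 0.011, -0.098], [0.099, 0.007, -0.995]]
side [[443.1488512730303, 0.0, 323.0088833094591], [0.0, 443.1488512730303, 249.1420843060136], [0.0, 0.0, 1.0]] [424. 534. 701.] [[-0.95, -0.311, -0.004], [-0.235, 0.726, -0.646], [0.204, -0.613, -0.763]]
```

View pics/top0.png

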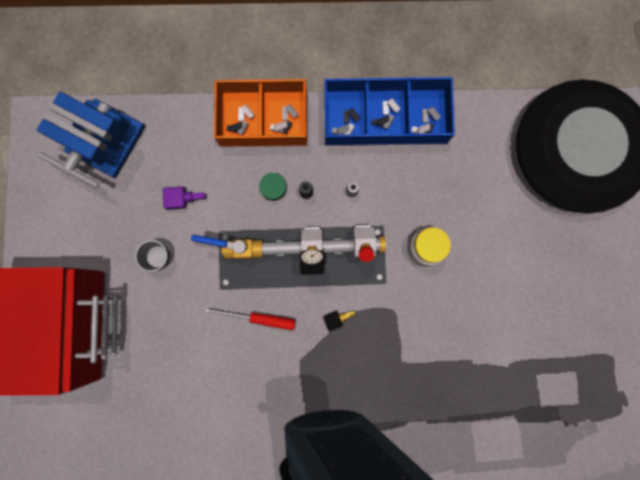

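View pics/side0.png

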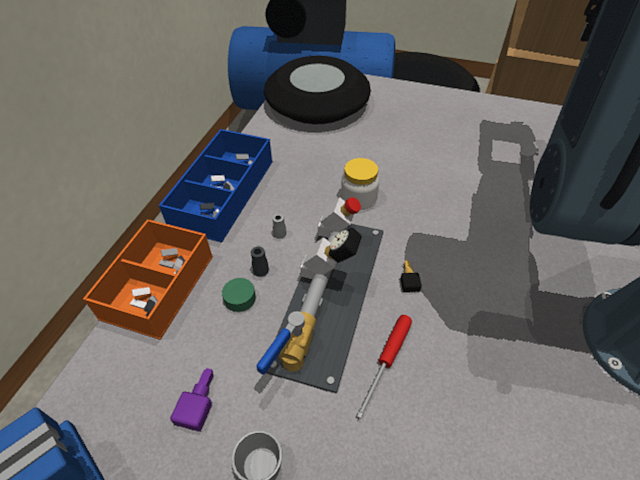

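Candidates for the gauge in the top view are: black gauge in the manifold outlet (312,260), small black gauge lying on the bench (335,320), and purple one (180,197). By the description it's the seated, larger, non-purple one. The lever is at (195–228, 238–245) and the red plug at (366,254).

```bash
cat > h.py <<'E'
import numpy as np,cv2,pickle
def cloud(c):
    R=cv2.Rodrigues(c["rvec"])[0]; d=c["depth"]; v,u=np.mgrid[:480,:640]; K=c["mtx"]
    P=np.stack([(u-K[0,2])/K[0,0]*d,(v-K[1,2])/K[1,1]*d,d],-1)
    return (P-c["tvec"].ravel())@R
def man(yaw,o,p):
    c,s=np.cos(yaw),np.sin(yaw); return np.array([o[0]+c*p[0]-s*p[1],o[1]+s*p[0]+c*p[1],p[2]])
E
python3 - <<'E'
from h import *
for n in ("top","side"):
    c=pickle.load(open(n+"0.pkl","rb")); W=cloud(c); hsv=cv2.cvtColor(c["img"],cv2.COLOR_BGR2HSV); H,S,V=cv2.split(hsv)
    ok=c["depth"]>0; near=ok&(abs(W[...,0]-480)<220)&(abs(W[...,1])<330)
    bench=near&(W[...,2]<3); print(n,"bench z",np.median(W[...,2][bench]))
    m=near&(V<110)&(S<70)&(W[...,2]>3)&(W[...,2]<14)
    k,l,st,_=cv2.connectedComponentsWithStats(m.astype(np.uint8)); i=1+np.argmax(st[1:,4])
    p=W[l==i]; r=cv2.minAreaRect(p[:,:2].astype(np.float32)); print("plate",r,np.median(p[:,2]),len(p))
    for nm,mm in dict(blue=(H>100)&(H<125)&(S>130)&(W[...,2]>70)&(W[...,2]<125),red=((H<6)|(H>174))&(S>150)&(W[...,2]>80),yel=(H>22)&(H<32)&(S>150)&(W[...,2]>70),black=(V<50)&(W[...,2]>80)).items():
        mm=near&mm; k,l,st,_=cv2.connectedComponentsWithStats(mm.astype(np.uint8))
        if k<2: continue
        i=1+np.argmax(st[1:,4]); p=W[l==i]; r=cv2.minAreaRect(p[:,:2].astype(np.float32))
        print(nm,st[i],p.mean(0).round(1),"z",np.percentile(p[:,2],[2,50,98]).round(1),r)
        if nm=="blue":
            q=p[:,:2]-p[:,:2].mean(0); d=np.linalg.svd(q,full_matrices=False)[2][0]; print(" dir",d,np.percentile(q@d,[0,100]))
c=pickle.load(open("top0.pkl","rb")); cr=cv2.resize(c["img"][190:340,170:400],None,fx=3.4,fy=3.4,interpolation=cv2.INTER_CUBIC); cv2.imwrite("pics/crop0.png",cr)
E
```

```text
top bench z -0.18623293474486274
plate ((538.6971435546875, 70.50630950927734), (370.21624755859375, 93.69335174560547), 89.34747314453125) 7.911729392415516 4442
blue [192 235  34  12 213] [592.3 255.4 106.1] z [101.8 106.  109.9] ((592.6199340820312, 256.75970458984375), (70.93193817138672, 13.55488395690918), 78.0495376586914)
 dir [-0.2056684  -0.97862174] [-36.87238152  34.05796443]
red [359 247  15  15 176] [560.3 -64.  116.4] z [106.3 116.9 124.3] ((560.8574829101562, -64.20565795898438), (28.488037109375, 27.884597778320312), 89.06758880615234)
yel [416 228  34  34 920] [ 580.9 -204.5   85.3] z [80.6 85.3 89.6] ((581.2787475585938, -205.17303466796875), (69.072509765625, 69.42325592041016), 88.42217254638672)
black [ 285  410  146   70 6994] [287.4  -1.3 469.1] z [298.5 482.3 596.7] ((280.64874267578125, -0.7631988525390625), (27.683557510375977, 171.56243896484375), 7.3426642417907715)
side bench z 0.051892974082108884
plate ((558.5633544921875, 72.85752868652344), (120.80481719970703, 372.05389404296875), 1.1991569995880127) 8.0643703120885 6256
blue [257 328  33  46 534] [592.2 264.3 104.5] z [ 94.  106.  108.5] ((593.6190795898438, 261.2909851074219), (73.04798889160156, 14.488576889038086), 78.38937377929688)
 dir [0.2011956  0.97955109] [-39.23559313  33.81262838]
red [345 198  16  16 191] [561.8 -56.9 115.5] z [107.2 115.7 123.2] ((562.252197265625, -60.19989013671875), (29.607614517211914, 27.4786434173584), 73.58690643310547)
yel [345 159  32  23 532] [ 581.6 -200.8   85.1] z [82.3 85.2 87.3] ((581.8655395507812, -201.22622680664062), (69.43255615234375, 71.52769470214844), 54.223365783691406)
black [ 530    0  110  235 8559] [286.8  22.3 416.6] z [278.3 426.4 526.5] ((286.7021789550781, 14.160453796386719), (23.050474166870117, 160.86953735351562), 12.380605697631836)
```

View pics/crop0.png

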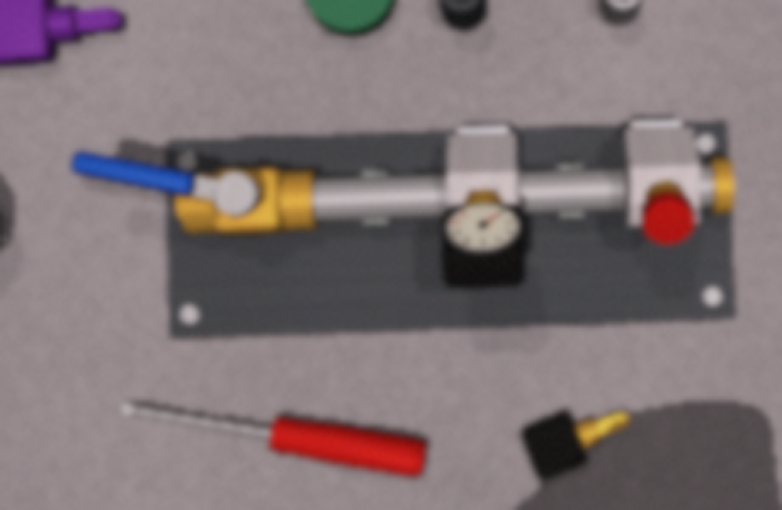

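The crop shows the large black gauge with its white dial in outlet A (483,240 in the crop), the red plug in B (668,218), the lever at (135,173), and plate screws at (190,315), (712,296), (706,143) and (188,158). My choice holds.

```bash
python3 - <<'E'
from h import *
c=pickle.load(open("top0.pkl","rb")); K=c["mtx"]; R=cv2.Rodrigues(c["rvec"])[0]; C=-R.T@c["tvec"].ravel()
def ray(uv,z):
    d=R.T@np.linalg.solve(K,[uv[0],uv[1],1]); return C+d*(z-C[2])/d[2]
S=[ray((170+u/3.4,190+v/3.4),10) for u,v in [(190,315),(712,296),(706,143),(188,158)]]
print(np.round(S,1)); a=S[0]-S[1]; b=S[3]-S[2]; print("yaw",np.arctan2(-a[0],a[1]),np.arctan2(-b[0],b[1]))
print("plate ctr",np.mean(S,0), "pivot z112",ray((170+237/3.4,190+193/3.4),112))
W=cloud(c); 
for n in ("top","side"):
    c=pickle.load(open(n+"0.pkl","rb")); W=cloud(c); hsv=cv2.cvtColor(c["img"],cv2.COLOR_BGR2HSV)
    m=(hsv[...,2]<110)&(abs(W[...,2]-8)<5)&(W[...,0]>470)&(W[...,0]<650)&(abs(W[...,1]-70)<205)&(c["depth"]>0)
    p=W[m]; E=[]
    for y in range(-100,250,10):
        q=p[abs(p[:,1]-y)<6]
        if len(q)>5: E.append((y,q[:,0].min(),q[:,0].max()))
    E=np.array(E); f=np.polyfit(E[:,0],E[:,1],1); print(n,"near edge fit",f, "at70",np.polyval(f,70),"res",np.std(E[:,1]-np.polyval(f,E[:,0])),"far",E[:,2].round(0))
    k=(W[...,2]>80)&(abs(W[...,0]-550)<60)&(abs(W[...,1]-50)<40)&(hsv[...,2]<60); print("case pts",W[k].mean(0),W[k].min(0),W[k].max(0))
E
```

```text
[[ 507.8  238.2   10. ]
 [ 516.6 -101.4   10. ]
 [ 616.7  -99.6   10. ]
 [ 610.5  240.3   10. ]]
yaw 0.026129692490434547 0.01824843935710183
plate ctr [562.8978923   69.37528629  10.        ] pivot z112 [578.31581193 191.62294605 112.        ]
top near edge fit [-2.47686672e-02  5.00571144e+02] at70 498.8373372549224 res 0.6625962579876074 far [631. 631. 553. 551. 562. 629. 629. 629. 629. 630. 630. 627. 628. 628.
 523. 523. 523. 626. 629. 626. 626. 626. 627. 627. 627. 625. 625. 625.
 625. 623. 625. 623. 623. 623. 624.]
case pts [533.93429555  43.18171637 139.14046275] [520.80784909  20.76359369 115.61675556] [567.62622775  68.77099223 150.58189622]
side near edge fit [-2.57442330e-02  5.01049662e+02] at70 499.2475659505844 res 0.22570321163002754 far [578. 578. 546. 542. 629. 631. 631. 544. 553. 566. 572. 572. 576. 576.
 576. 627. 629. 628. 628. 628. 627. 627. 627. 627. 627. 626. 627. 626.
 626. 625. 563. 565. 608. 610. 611.]
case pts [539.27615611  59.72173981 132.53261966] [521.34238874  24.74599697  85.95611517] [572.19045896  73.956147   148.93971862]
```

```bash
cat >> h.py <<'E'
from scipy.spatial.transform import Rotation as Ro, Slerp
YAW,ORG=0.025,(553.6,75.0)
def tool(jaw,approach):
    y=np.array(approach,float); y/=np.linalg.norm(y); x=np.array(jaw,float); x-=y*(x@y); x/=np.linalg.norm(x)
    return np.stack([x,y,np.cross(x,y)],1)
def plan(p,R,wps):
    """wps: (pos,R,n). prints rows in tool axes (cm, deg), accumulating rounding"""
    p=np.array(p,float);R=np.array(R)
    for tp,tR,n in wps:
        p0,R0=p.copy(),R.copy(); rv=Ro.from_matrix(R0.T@tR).as_rotvec()
        for k in range(1,n+1):
            gp=p0+(np.array(tp)-p0)*k/n; gR=R0@Ro.from_rotvec(rv*k/n).as_matrix()
            s=np.round(R.T@(gp-p)/10,2); w=np.round(np.degrees(Ro.from_matrix(R.T@gR).as_rotvec()),1)
            print([*map(float,s+0.),*map(float,w+0.)])
            p=p+R@(s*10); R=R@Ro.from_rotvec(np.radians(w)).as_matrix()
        print("->",p.round(1))
E
python3 - <<'E'
from h import *; from station import monitor
s=monitor.state(); a=0.205
ax=np.array([580.3,196.3]); L=np.array([np.sin(a),np.cos(a)]); g=ax+70*L; print(g)
T=tool([np.cos(a),-np.sin(a),0],[0,0,-1])
plan(s["position"],s["ee_rot"],[([*g,190],T,16),([*g,77],T,3)])
E
```

```text
[594.54970119 264.83426892]
[-4.08, 0.04, 4.04, 0.0, -3.8, 0.0]
[-3.81, 0.03, 4.3, 0.0, -3.8, 0.0]
[-3.51, 0.04, 4.54, 0.0, -3.9, 0.0]
[-3.2, 0.03, 4.77, 0.0, -3.8, 0.0]
[-2.87, 0.04, 4.97, 0.0, -3.8, 0.0]
[-2.53, 0.03, 5.15, 0.0, -3.8, 0.0]
[-2.19, 0.04, 5.31, 0.0, -3.9, 0.0]
[-1.83, 0.04, 5.44, 0.0, -3.8, 0.0]
[-1.46, 0.03, 5.55, 0.0, -3.8, 0.0]
[-1.08, 0.04, 5.64, -0.1, -3.8, 0.0]
[-0.71, 0.02, 5.7, 0.0, -3.9, 0.0]
[-0.33, 0.03, 5.73, 0.0, -3.8, 0.0]
[0.06, 0.02, 5.74, 0.0, -3.8, -0.1]
[0.44, 0.03, 5.73, 0.0, -3.8, 0.0]
[0.82, 0.03, 5.68, 0.0, -3.9, 0.0]
[1.2, 0.02, 5.61, 0.0, -3.8, 0.0]
-> [594.5 264.8 190. ]
[0.0, 3.77, 0.0, 0.0, 0.0, 0.0]
[0.0, 3.77, 0.01, 0.0, 0.0, 0.0]
[-0.01, 3.76, 0.0, 0.0, 0.0, 0.0]
-> [594.5 264.8  77. ]
```

Request:
{"api": "apply_moves", "payload": {
  "moves": [
    [[-4.1, 0, 4.0, 0, -3.8, 0, 1], [-3.8, 0, 4.3, 0, -3.8, 0, 1], [-3.5, 0, 4.5, 0, -3.9, 0, 1], [-3.2, 0, 4.8, 0, -3.8, 0, 1], [-2.9, 0, 5.0, 0, -3.8, 0, 1]]
  ]
}}

```text
time_s: 0.72
position: [301.9, -293.2, 195.0]
ee_rot: [[0.591, 0.0, 0.806], [-0.806, 0.0, 0.591], [-0.0, -1.0, 0.0]]
wrist_force: [1.0, -0.9, -0.1]
finger_gap: 85.9
```

Request:
{"api": "apply_moves", "payload": {
  "moves": [
    [[-2.5, 0, 5.2, 0, -3.8, 0, 1], [-2.2, 0, 5.3, 0, -3.9, 0, 1], [-1.8, 0, 5.4, 0, -3.8, 0, 1], [-1.5, 0, 5.5, 0, -3.8, 0, 1], [-1.1, 0, 5.6, 0, -3.8, 0, 1]]
  ]
}}

```text
time_s: 1.35
position: [434.3, -39.6, 195.3]
ee_rot: [[0.823, 0.0, 0.568], [-0.568, -0.0, 0.823], [0.0, -1.0, -0.0]]
wrist_force: [1.7, -1.4, -0.7]
finger_gap: 85.1
```

Request:
{"api": "apply_moves", "payload": {
  "moves": [
    [[-0.7, 0, 5.7, 0, -3.9, 0, 1], [-0.3, 0, 5.7, 0, -3.8, 0, 1], [0.1, 0, 5.7, 0, -3.8, 0, 1], [0.4, 0, 5.7, 0, -3.8, 0, 1], [0.8, 0, 5.7, 0, -3.9, 0, 1]]
  ]
}}

```text
time_s: 1.98
position: [567.1, 213.9, 194.8]
ee_rot: [[0.964, -0.001, 0.265], [-0.265, -0.0, 0.964], [-0.0, -1.0, -0.0]]
wrist_force: [0.8, -0.5, 0.5]
finger_gap: 85.6
```

Request:
{"api": "apply_moves", "payload": {
  "moves": [
    [[1.2, 0, 5.6, 0, -3.8, 0, 1], [0, 0, 0, 0, 0, 0, 1]]
  ]
}}

```text
time_s: 2.22
position: [593.3, 266.1, 193.4]
ee_rot: [[0.98, -0.002, 0.199], [-0.199, 0.0, 0.98], [-0.002, -1.0, -0.0]]
wrist_force: [0.7, 0.4, -0.1]
finger_gap: 85.7
```

```bash
python3 - <<'E'
from h import *; from station import monitor,imaging
s=monitor.state(); print(s["position"],s["ee_rot"].round(3).tolist())
c=imaging.capture("wrist"); pickle.dump(c,open("w1.pkl","wb")); cv2.imwrite("pics/w1.png",c["img"])
for n in ("wrist",):
    W=cloud(c); H,S,V=cv2.split(cv2.cvtColor(c["img"],cv2.COLOR_BGR2HSV))
    m=(H>100)&(H<125)&(S>130)&(W[...,2]>98)&(W[...,2]<115)&(c["depth"]>0)&(abs(W[...,1]-250)<80)&(abs(W[...,0]-590)<80)
    p=W[m]
    if len(p)>50:
        r=cv2.minAreaRect(p[:,:2].astype(np.float32)); q=p[:,:2]-p[:,:2].mean(0); print(len(p),np.median(p[:,2]),r,np.linalg.svd(q,full_matrices=False)[2][0])
a=0.205; ax=np.array([580.3,196.3]); L=np.array([np.sin(a),np.cos(a)]); g=ax+70*L
T=tool([np.cos(a),-np.sin(a),0],[0,0,-1])
plan(s["position"],s["ee_rot"],[([*g,77],T,3)])
E
```

```text
[593.29609669 266.05953355 193.3609375 ] [[0.98, -0.002, 0.199], [-0.199, 0.0, 0.98], [-0.002, -1.0, -0.0]]
916 105.84641476085957 ((593.5001831054688, 261.2952880859375), (71.73297119140625, 11.472625732421875), 77.5279312133789) [-0.20350675 -0.97907354]
[0.06, 3.88, -0.03, 0.0, 0.1, 0.0]
[0.05, 3.88, -0.03, 0.0, 0.1, -0.1]
[0.05, 3.88, -0.03, 0.0, 0.1, 0.0]
-> [594.5 264.9  77. ]
```

View pics/w1.png

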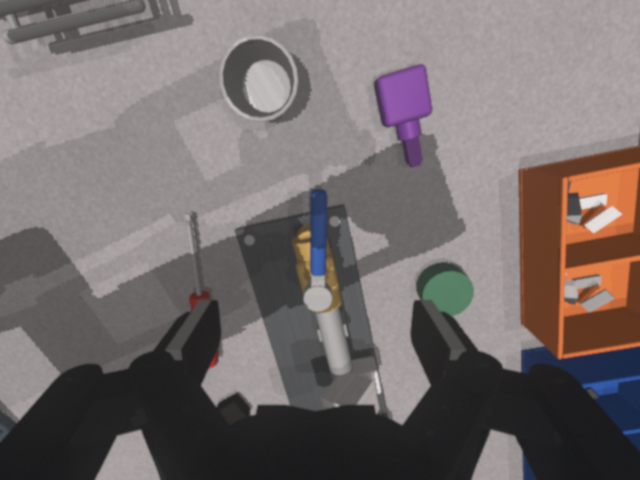

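The wrist view shows the lever (318,190–290) centred between the fingers, with nothing under them. Next I go down and grip it.

Request:
{"api": "apply_moves", "payload": {
  "moves": [
    [[0, 3.9, 0, 0, 0, 0, 1], [0.1, 3.9, 0, 0, 0, 0, 1], [0, 3.8, 0, 0, 0.3, 0, 1], [0, 0, 0, 0, 0, 0, -1], [0, 0, 0, 0, 0, 0, -1]]
  ],
  "squeeze": 30
}}

```text
time_s: 2.9
position: [595.1, 262.1, 81.1]
ee_rot: [[0.978, 0.002, 0.209], [-0.209, 0.0, 0.978], [0.002, -1.0, 0.001]]
wrist_force: [0.4, 0.3, 1.5]
finger_gap: 51.6
```

Request:
{"api": "apply_moves", "payload": {
  "moves": [
    [[0, 0, 0, 0, 0, 0, -1], [0, 0, 0, 0, 0, 0, -1], [0, 0, 0, 0, 0, 0, -1]]
  ]
}}

```text
time_s: 3.28
position: [594.7, 262.8, 80.2]
ee_rot: [[0.978, 0.001, 0.208], [-0.208, 0.0, 0.978], [0.001, -1.0, 0.001]]
wrist_force: [0.2, -0.1, 0.7]
finger_gap: -0.1
```

```bash
python3 - <<'E'
from h import *; from station import monitor
s=monitor.state(); p=s["position"]; R=s["ee_rot"]; print(p,R.round(3).tolist(),s["wrist_force"],s["finger_gap"])
ax=np.array([580.3,196.3]); r=p[:2]-ax; print("r",np.hypot(*r),"angle",np.arctan2(r[0],r[1]),"tool",np.arctan2(-R[1,0],R[0,0]))
# arc: radius 70, end world azimuth pi/2-0.025 
a0=np.arctan2(r[0],r[1]); rad=np.hypot(*r); w=[]
for a in np.linspace(a0,np.pi/2-0.025,11)[1:]:
    w.append(([ax[0]+rad*np.sin(a),ax[1]+rad*np.cos(a),p[2]],tool([np.cos(a),-np.sin(a),0],[0,0,-1]),1))
plan(p,R,w)
E
```

```text
[594.68676474 262.75330095  80.16652114] [[0.978, 0.001, 0.208], [-0.208, 0.0, 0.978], [0.001, -1.0, 0.001]] [ 0.17633655 -0.14701937  0.73710978] -0.10925942189757659
r 67.99279525777473 angle 0.2132040540293424 tool 0.2099436602950379
[0.9, 0.0, -0.06, 0.0, 7.8, 0.1]
-> [603.4 260.3  80.2]
[0.91, 0.0, -0.06, 0.0, 7.7, 0.0]
-> [611.7 256.6  80.2]
[0.9, 0.0, -0.06, 0.0, 7.6, 0.0]
-> [619.4 251.9  80.2]
[0.9, 0.0, -0.06, 0.0, 7.6, 0.0]
-> [626.4 246.3  80.2]
[0.91, 0.0, -0.06, 0.0, 7.7, 0.0]
-> [632.7 239.7  80.1]
[0.9, 0.0, -0.06, 0.0, 7.6, -0.1]
-> [638.  232.3  80.1]
[0.91, 0.0, -0.06, 0.0, 7.6, 0.0]
-> [642.3 224.3  80.1]
[0.9, 0.0, -0.06, 0.0, 7.7, 0.0]
-> [645.5 215.9  80.2]
[0.9, 0.0, -0.06, 0.0, 7.6, 0.0]
-> [647.5 207.1  80.2]
[0.91, 0.0, -0.06, 0.0, 7.6, 0.0]
-> [648.3 198.   80.2]
```

The gap reads about 0 although the lever is 14 mm wide, so I'll check visually.

```bash
python3 - <<'E'
from h import *; from station import monitor,imaging
s=monitor.state(); print(s["finger_gap"],s["position"])
c=imaging.capture("side"); d=imaging.capture("wrist"); pickle.dump((c,d),open("w2.pkl","wb"))
a=cv2.resize(c["img"][230:430,180:400],(440,400)); b=cv2.resize(d["img"],(533,400))[:, 90:450]
cv2.imwrite("pics/w2.png",np.hstack([a,b]))
E
```

```text
-0.10925942189757659 [594.68676474 262.75330095  80.16652114]
```

View pics/w2.png

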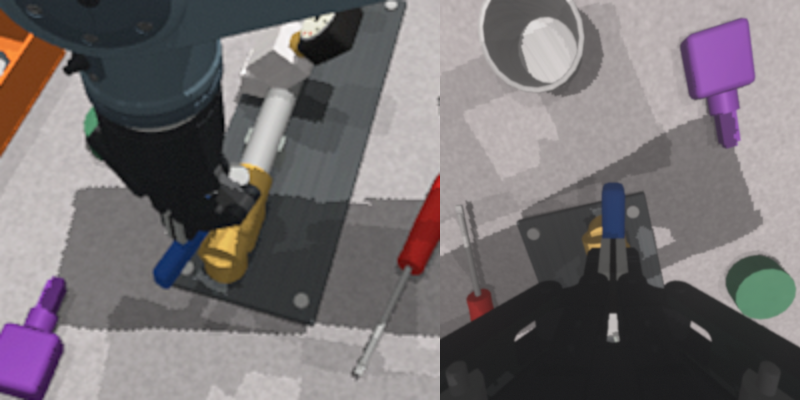

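```bash
python3 - <<'E'
from h import *
c,d=pickle.load(open("w2.pkl","rb"))
W=cloud(d); Wc=cloud(c)
cv2.imwrite("pics/w3.png",np.hstack([cv2.resize(d["img"][200:400,230:400],None,fx=2.4,fy=2.4,interpolation=cv2.INTER_CUBIC),cv2.resize(c["img"][300:380,230:320],None,fx=4.2,fy=6,interpolation=cv2.INTER_CUBIC)]))
for v in range(220,340,10): print(v,[(u,*W[v,u].round(0).astype(int).tolist()) for u in range(300,345,6)])
E
```

```text
220 [(300, 584, 276, -1), (306, 588, 275, 0), (312, 599, 297, 91), (318, 602, 296, 90), (324, 605, 295, 90), (330, 607, 271, -1), (336, 612, 269, -2), (342, 617, 269, -1)]
230 [(300, 582, 267, -2), (306, 596, 296, 105), (312, 599, 296, 105), (318, 602, 295, 105), (324, 605, 295, 105), (330, 606, 262, -1), (336, 610, 261, -1), (342, 615, 260, -2)]
240 [(300, 580, 259, -1), (306, 595, 291, 105), (312, 598, 291, 107), (318, 601, 291, 106), (324, 604, 290, 105), (330, 604, 257, 7), (336, 609, 256, 8), (342, 614, 254, 7)]
250 [(300, 579, 253, 6), (306, 594, 287, 106), (312, 597, 286, 107), (318, 600, 286, 106), (324, 603, 285, 105), (330, 602, 248, 7), (336, 607, 249, 13), (342, 612, 248, 12)]
260 [(300, 578, 246, 11), (306, 593, 281, 105), (312, 596, 281, 105), (318, 599, 280, 106), (324, 601, 279, 105), (330, 601, 240, 8), (336, 606, 240, 10), (342, 610, 239, 11)]
270 [(300, 579, 247, 33), (306, 592, 276, 105), (312, 595, 276, 106), (318, 598, 276, 107), (324, 600, 275, 106), (330, 599, 231, 7), (336, 604, 230, 7), (342, 609, 229, 7)]
280 [(300, 577, 241, 36), (306, 590, 271, 105), (312
[... 321 characters left out ...]
2), (306, 592, 274, 132), (312, 594, 273, 132), (318, 597, 273, 133), (324, 599, 272, 132), (330, 602, 272, 132), (336, 604, 267, 125), (342, 607, 267, 125)]
310 [(300, 590, 274, 140), (306, 592, 274, 141), (312, 594, 274, 141), (318, 597, 272, 139), (324, 599, 272, 140), (330, 601, 272, 141), (336, 603, 268, 134), (342, 606, 267, 135)]
320 [(300, 590, 274, 147), (306, 592, 274, 148), (312, 595, 273, 148), (318, 597, 273, 148), (324, 599, 272, 148), (330, 601, 271, 147), (336, 603, 268, 142), (342, 605, 267, 141)]
330 [(300, 591, 275, 155), (306, 593, 275, 156), (312, 594, 272, 152), (318, 596, 271, 152), (324, 599, 271, 153), (330, 601, 273, 156), (336, 603, 274, 158), (342, 605, 273, 158)]
```

View pics/w3.png

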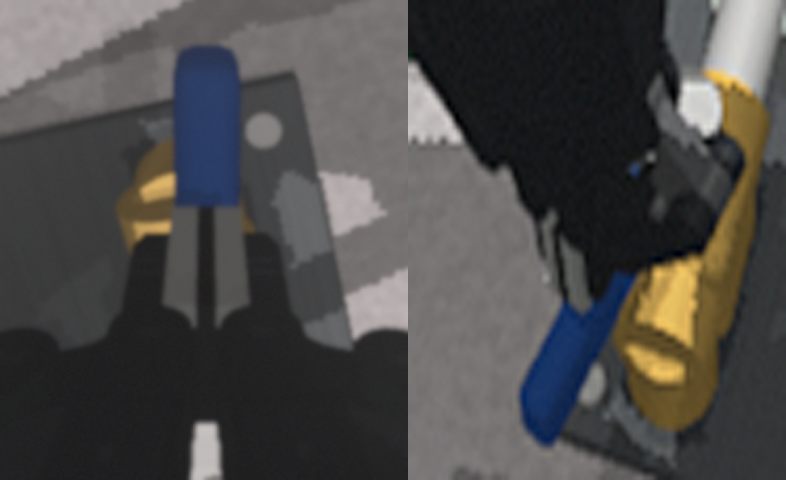

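The crops show the closed fingers above the lever instead of beside it: the lever passes underneath, and the finger faces end at about z 120. That disagrees with the reported TCP z of 80, so I'll measure the real fingertip height.

```bash
python3 - <<'E'
from h import *; from station import monitor
c,d=pickle.load(open("w2.pkl","rb")); w1=pickle.load(open("w1.pkl","rb"))
s=monitor.state(); print(s["joint_pos"].round(3),s["wrist_force"])
for nm,k,p,R in (("side",c,s["position"],s["ee_rot"]),("wrist",d,s["position"],s["ee_rot"]),("w1",w1,np.array([593.3,266.06,193.4]),s["ee_rot"])):
    Rc=cv2.Rodrigues(k["rvec"])[0]; print(nm,"cam",(-Rc.T@k["tvec"].ravel()).round(0))
    T=(cloud(k)-p)@R; V=cv2.cvtColor(k["img"],cv2.COLOR_BGR2HSV); ok=(k["depth"]>0)&(V[...,1]<90)&(abs(T[...,0])<60)&(abs(T[...,2])<20)&(T[...,1]<5)&(T[...,1]>-120)
    q=T[ok]; print(len(q)); 
    if len(q):
        for lo in range(-120,5,10):
            m=(q[:,1]>=lo)&(q[:,1]<lo+10)
            if m.sum()>3: print(lo,m.sum(),q[m].min(0).round(),q[m].max(0).round())
E
```

```text
[0.234 0.458 1.496 0.    1.187 0.444] [-0.1142682   0.38199506  0.15559149]
side cam [424. 534. 701.]
796
-120 140 [ -53. -120.    3.] [  54. -110.   17.]
-110 154 [ -44. -110.   -0.] [  49. -100.   17.]
-100 191 [ -39. -100.  -12.] [ 43. -90.  12.]
-90 120 [-32. -90. -12.] [ 33. -80.  13.]
-80 35 [-16. -80.   6.] [ 10. -71.  12.]
-70 47 [-14. -70.   3.] [ 11. -60.  11.]
-60 52 [-14. -60.   1.] [ 13. -50.  11.]
-50 35 [-12. -50.  -0.] [ 13. -41.  11.]
-20 19 [ -8. -15. -18.] [ -7. -10.  19.]
wrist cam [610. 340. 258.]
39192
-120 14059 [ -60. -120.  -11.] [  60. -110.   18.]
-110 9680 [ -54. -110.  -11.] [  52. -100.   18.]
-100 7622 [ -44. -100.  -11.] [ 44. -90.  16.]
-90 4390 [-38. -90. -13.] [ 37. -80.  14.]
-80 1308 [-31. -80. -12.] [ 29. -70.  14.]
-70 785 [-14. -70.   5.] [ 13. -60.  11.]
-60 761 [-14. -60.   5.] [ 13. -50.  11.]
-50 522 [-14. -50.   6.] [ 13. -40.  11.]
-40 32 [ -7. -40.  10.] [  6. -38.  11.]
-30 33 [ -8. -27.   3.] [  6. -21.  20.]
w1 cam [609. 343. 371.]
27070
-120 11459 [ -60. -120.  -14.] [  60. -110.   18.]
-110 5561 [ -60. -110.  -14.] [  60. -100.   18.]
-100 3407 [ -60. -100.  -13.] [ 60. -90.  15.]
-90 1721 [-57. -90.  -6.] [ 60. -80.  13.]
-80 2049 [-57. -80. -13.] [ 56. -70.  12.]
-70 1642 [-57. -70. -12.] [ 56. -60.  12.]
-60 1135 [-57. -60. -12.] [ 56. -50.  11.]
-50 96 [-44. -50. -10.] [ 42. -48.   9.]
```

Both cameras put the real fingertips about 39 mm short of the reported TCP along the tool axis; open they sit about 10–13 mm further back, as expected. I'll allow for this from now on: reopen, go 41 mm lower and grip again.

Request:
{"api": "apply_moves", "payload": {
  "moves": [
    [[0, 0, 0, 0, 0, 0, 1], [0, 0, 0, 0, 0, 0, 1], [0, 0, 0, 0, 0, 0, 1], [0, 0, 0, 0, 0, 0, 1], [0, 0, 0, 0, 0, 0, 1]]
  ]
}}

```text
time_s: 4.0
position: [594.3, 262.6, 79.3]
ee_rot: [[0.978, -0.0, 0.209], [-0.209, 0.0, 0.978], [-0.0, -1.0, 0.0]]
wrist_force: [0.1, -0.7, 0.6]
finger_gap: 85.1
```

Request:
{"api": "apply_moves", "payload": {
  "moves": [
    [[0, 2.0, 0.1, 0, 0, 0, 1], [0, 2.1, 0.1, 0, 0, 0, 1], [0, 0, 0, 0, 0, 0, -1], [0, 0, 0, 0, 0, 0, -1], [0, 0, 0, 0, 0, 0, -1]]
  ]
}}

```text
time_s: 4.62
position: [595.3, 264.7, 39.0]
ee_rot: [[0.978, 0.001, 0.209], [-0.209, 0.0, 0.978], [0.001, -1.0, 0.001]]
wrist_force: [-0.1, -0.6, -0.8]
finger_gap: 32.2
```

Request:
{"api": "apply_moves", "payload": {
  "moves": [
    [[0, 0, 0, 0, 0, 0, -1], [0, 0, 0, 0, 0, 0, -1]]
  ]
}}

```text
time_s: 4.88
position: [595.2, 264.7, 39.1]
ee_rot: [[0.978, 0.001, 0.208], [-0.208, 0.0, 0.978], [0.001, -1.0, 0.001]]
wrist_force: [0.5, 0.6, 2.3]
finger_gap: 13.4
```

The grip is good (13.4 mm). Now the arc.

Request:
{"api": "apply_moves", "payload": {
  "moves": [
    [[0.93, 0, -0.06, 0, 7.7, 0, -1], [0.93, 0, -0.06, 0, 7.7, 0, -1], [0.93, 0, -0.06, 0, 7.6, 0, -1], [0.93, 0, -0.06, 0, 7.6, 0, -1]]
  ]
}}

```text
time_s: 5.38
position: [626.8, 248.2, 39.1]
ee_rot: [[0.733, -0.001, 0.68], [-0.68, 0.001, 0.733], [-0.002, -1.0, -0.0]]
wrist_force: [-7.5, 1.3, 7.4]
finger_gap: 13.4
```

Request:
{"api": "apply_moves", "payload": {
  "moves": [
    [[0.93, 0, -0.06, 0, 7.7, 0, -1], [0.93, 0, -0.06, 0, 7.6, 0, -1], [0.93, 0, -0.06, 0, 7.6, 0, -1], [0.93, 0, -0.06, 0, 7.7, 0, -1]]
  ]
}}

```text
time_s: 5.88
position: [645.4, 218.1, 39.0]
ee_rot: [[0.284, -0.003, 0.959], [-0.959, 0.002, 0.284], [-0.003, -1.0, -0.002]]
wrist_force: [-9.9, 5.6, 9.0]
finger_gap: 13.5
```

Request:
{"api": "apply_moves", "payload": {
  "moves": [
    [[0.93, 0, -0.06, 0, 7.6, 0, -1], [0.9, 0, -0.06, 0, 7.6, 0, -1], [0, 0, 0, 0, 0, 0, -1], [0, 0, 0, 0, 0, 0, -1]]
  ]
}}

```text
time_s: 6.38
position: [648.0, 201.0, 39.0]
ee_rot: [[0.028, -0.003, 1.0], [-1.0, 0.003, 0.028], [-0.003, -1.0, -0.003]]
wrist_force: [-8.8, 6.7, 7.8]
finger_gap: 13.4
```

```bash
python3 - <<'E'
from h import *; from station import monitor
s=monitor.state(); p=s["position"]; R=s["ee_rot"]; print(p,R.round(3).tolist(),s["wrist_force"],s["moment"],s["finger_gap"])
r=p[:2]-[580.3,196.3]; print("r",np.hypot(*r),"angle",np.arctan2(r[0],r[1]),"tool",np.arctan2(-R[1,0],R[0,0]),"want",np.pi/2-.025)
E
```

```text
[648.04370339 200.95198466  39.04435796] [[0.028, -0.003, 1.0], [-1.0, 0.003, 0.028], [-0.003, -1.0, -0.003]] [-8.81084231  6.71347882  7.80101509] [ 0.9140439   1.19692622 -0.22964367] 13.440463554827883
r 67.90324226581058 angle 1.5022336011378132 tool 1.5430627406062947 want 1.5457963267948966
```

Request:
{"api": "apply_moves", "payload": {
  "moves": [
    [[0.5, 0, 0, 0, 2, 0, -1], [0.3, 0, 0, 0, 0, 0, -1], [0, 0, 0, 0, 0, 0, -1]]
  ]
}}

```text
time_s: 6.75
position: [648.1, 200.9, 39.1]
ee_rot: [[-0.003, -0.001, 1.0], [-1.0, 0.013, -0.003], [-0.013, -1.0, -0.001]]
wrist_force: [-6.2, 32.7, 3.0]
finger_gap: 13.2
```

Request:
{"api": "apply_moves", "payload": {
  "moves": [
    [[0.4, 0, 0, 0, 0, 0, -1], [0, 0, 0, 0, 0, 0, -1], [0, 0, 0, 0, 0, 0, -1]]
  ]
}}

```text
time_s: 7.12
position: [648.1, 200.9, 39.2]
ee_rot: [[-0.002, 0.0, 1.0], [-1.0, 0.018, -0.002], [-0.018, -1.0, 0.0]]
wrist_force: [-2.4, 45.9, 0.4]
finger_gap: 13.5
```

The stop is reached: force rises with no motion. I'll relax the push, open and rise.

Request:
{"api": "apply_moves", "payload": {
  "moves": [
    [[-0.9, 0, 0, 0, -1, 0, -1], [0, 0, 0, 0, 0, 0, 1], [0, 0, 0, 0, 0, 0, 1], [0, 0, 0, 0, 0, 0, 1], [0, 0, 0, 0, 0, 0, 1]]
  ]
}}

```text
time_s: 7.75
position: [650.4, 194.6, 38.2]
ee_rot: [[0.009, -0.0, 1.0], [-1.0, -0.0, 0.009], [0.0, -1.0, -0.0]]
wrist_force: [0.5, 0.2, -0.6]
finger_gap: 84.1
```

Request:
{"api": "apply_moves", "payload": {
  "moves": [
    [[0, -5, 0, 0, 0, 0, 1], [0, -5, 0, 0, 0, 0, 1], [0, -5, 0, 0, 0, 0, 1], [0, -3, 0, 0, 0, 0, 1], [0, 0, -4, 0, 0, 0, 1]]
  ]
}}

```text
time_s: 8.38
position: [613.5, 194.3, 222.2]
ee_rot: [[0.008, 0.008, 1.0], [-1.0, 0.001, 0.008], [-0.001, -1.0, 0.008]]
wrist_force: [-0.3, 1.3, 0.3]
finger_gap: 85.2
```

```bash
python3 - <<'E'
from h import *; from station import monitor,imaging
s=monitor.state(); print(s["position"],s["ee_rot"].round(3).tolist(),s["finger_gap"])
for n in ("top","side","wrist"):
    c=imaging.capture(n); pickle.dump(c,open(n+"3.pkl","wb")); W=cloud(c); H,S,V=cv2.split(cv2.cvtColor(c["img"],cv2.COLOR_BGR2HSV))
    m=(H>100)&(H<125)&(S>130)&(W[...,2]>98)&(W[...,2]<112)&(c["depth"]>0)&(abs(W[...,1]-210)<90)&(abs(W[...,0]-620)<80)
    p=W[m]
    if len(p)>30:
        q=p[:,:2]-p[:,:2].mean(0); d=np.linalg.svd(q,full_matrices=False)[2][0]; d*=np.sign(d[0]); print(n,len(p),p.mean(0).round(1),cv2.minAreaRect(p[:,:2].astype(np.float32)),"azim->valve angle",np.pi/2-np.arctan2(d[1],d[0])+YAW)
    k=(c["depth"]>0)&(V<60)&(W[...,2]>85)&(W[...,2]<156)&(abs(W[...,0]-545)<50)&(abs(W[...,1]-45)<45); p=W[k]
    if len(p)>30: print("case",len(p),np.percentile(p,[1,99],axis=0).round(1))
    k=(c["depth"]>0)&(V>110)&(S<90)&(W[...,2]>115)&(W[...,2]<165)&(abs(W[...,0]-560)<35)&(abs(W[...,1]-45)<35); p=W[k]
    if len(p)>30:
        q=p-p.mean(0); nn=np.linalg.svd(q,full_matrices=False)[2][2]; print("dial",len(p),p.mean(0).round(1),(nn*np.sign(nn[2])).round(3))
E
```

```text
[613.54655224 194.2912931  222.15538435] [[0.008, 0.008, 1.0], [-1.0, 0.001, 0.008], [-0.001, -1.0, 0.008]] 85.24457463886485
top 50 [633.5 193.8 105.6] ((642.6110229492188, 193.74090576171875), (71.12032318115234, 8.130118370056152), 1.9951293468475342) azim->valve angle 1.5517852381068147
case 298 [[520.9  20.8 119.6]
 [563.4  68.3 148.7]]
dial 234 [555.9  45.3 132.5] [0.738 0.028 0.675]
side 415 [642.3 202.8 105.4] ((642.7623291015625, 201.34730529785156), (73.55465698242188, 14.74958610534668), 1.1602891683578491) azim->valve angle 1.5770188427645981
case 551 [[522.3  26.8 103.5]
 [567.2  73.1 147.2]]
dial 173 [556.4  48.5 133.3] [0.738 0.003 0.675]
wrist 1059 [643.9 200.5 105.8] ((643.3482666015625, 200.0372314453125), (70.7385025024414, 12.619384765625), 0.7738217115402222) azim->valve angle 1.573308154048838
case 1195 [[525.4  28.3 106.5]
 [569.1  72.7 146.3]]
dial 1746 [556.   48.5 131.9] [0.726 0.014 0.687]
```

The valve reads 1.573 rad (wrist and side), so it is shut. The gauge dial normal is measured at about (0.73, 0, 0.68). Now plan the grasp.

```bash
python3 - <<'E'
from h import *; from station import monitor
s=monitor.state(); T=tool([0.022,-1,0],[0,0,-1])
plan(s["position"],s["ee_rot"],[([546.5,49.5,200],T,4),([546.5,49.5,65],T,3)])
E
```

```text
[3.62, 0.46, -1.6, 0.0, -0.2, 0.0]
[3.61, 0.46, -1.6, 0.0, -0.2, 0.0]
[3.61, 0.46, -1.63, 0.0, -0.1, 0.0]
[3.6, 0.46, -1.62, 0.0, -0.2, 0.0]
-> [546.5  49.5 200. ]
[0.0, 4.5, 0.0, 0.0, 0.0, 0.0]
[0.0, 4.5, 0.0, 0.0, 0.0, 0.0]
[0.0, 4.5, 0.01, 0.0, 0.0, 0.0]
-> [546.5  49.5  65. ]
```

Request:
{"api": "apply_moves", "payload": {
  "moves": [
    [[3.6, 0.5, -1.6, 0, -0.2, 0, 1], [3.6, 0.4, -1.6, 0, -0.2, 0, 1], [3.6, 0.5, -1.6, 0, -0.2, 0, 1], [3.6, 0.4, -1.6, 0, -0.2, 0, 1], [0, 0, 0, 0, 0, 0, 1]]
  ]
}}

```text
time_s: 9.15
position: [548.3, 47.6, 199.9]
ee_rot: [[0.02, -0.001, 1.0], [-1.0, -0.0, 0.02], [0.0, -1.0, -0.001]]
wrist_force: [0.0, 0.7, 0.3]
finger_gap: 85.6
```

```bash
python3 - <<'E'
from h import *; from station import monitor,imaging
s=monitor.state(); p,R=s["position"],s["ee_rot"]; print(p,R.round(3).tolist())
c=imaging.capture("wrist"); W=cloud(c); H,S,V=cv2.split(cv2.cvtColor(c["img"],cv2.COLOR_BGR2HSV))
k=(c["depth"]>0)&(V>110)&(S<90)&(W[...,2]>115)&(W[...,2]<165)&(abs(W[...,0]-560)<35)&(abs(W[...,1]-50)<35); q=W[k]
print("dial",len(q),q.mean(0),np.linalg.svd(q-q.mean(0),full_matrices=False)[2][2])
k=(c["depth"]>0)&(V<60)&(W[...,2]>85)&(W[...,2]<158)&(abs(W[...,0]-545)<50)&(abs(W[...,1]-45)<45)&(W[...,2]<p[2]-30); print("case",np.percentile(W[k],[1,99],axis=0).round(1))
cv2.imwrite("pics/w4.png",c["img"])
E
```

```text
[548.28130846  47.60818192 199.93486424] [[0.02, -0.001, 1.0], [-1.0, -0.0, 0.02], [0.0, -1.0, -0.001]]
dial 1921 [555.93317927  48.55420932 132.26457588] [-0.7357423  -0.01902241 -0.67699439]
case [[523.9  24.7 113.6]
 [569.1  71.8 146.1]]
```

View pics/w4.png

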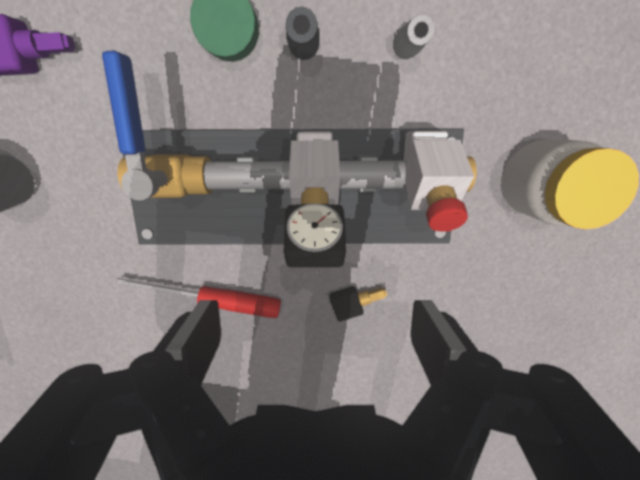

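The wrist view shows the gauge (315,235) centred between the fingers, the lever across the pipe, and the red plug in its outlet (447,214). I'll go down and grip the case.

Request:
{"api": "apply_moves", "payload": {
  "moves": [
    [[0, 4.5, -0.1, 0, 0, 0, 1], [-0.1, 4.5, -0.1, 0, 0, 0, 1], [0, 4.7, 0, 0, 0, 0, 1], [0, 0, 0, 0, 0, 0, 1], [0, 0, 0, 0, 0, 0, -1]]
  ],
  "squeeze": 60
}}

```text
time_s: 9.82
position: [548.0, 51.4, 64.9]
ee_rot: [[0.024, 0.002, 1.0], [-1.0, -0.0, 0.024], [0.0, -1.0, 0.002]]
wrist_force: [0.4, -1.0, 0.3]
finger_gap: 69.7
```

Request:
{"api": "apply_moves", "payload": {
  "moves": [
    [[0, 0, 0, 0, 0, 0, -1], [0, 0, 0, 0, 0, 0, -1], [0, 0, 0, 0, 0, 0, -1]]
  ]
}}

```text
time_s: 10.2
position: [548.6, 50.7, 66.1]
ee_rot: [[0.024, 0.005, 1.0], [-1.0, -0.001, 0.024], [0.001, -1.0, 0.005]]
wrist_force: [-0.4, -1.2, 6.6]
finger_gap: 47.7
```

Gripped at 47.7 mm. Now I pull along the bore.

Request:
{"api": "apply_moves", "payload": {
  "moves": [
    [[0, -0.8, -0.6, 0, 0, 0, -1], [0, -0.8, -0.6, 0, 0, 0, -1], [0, -0.8, -0.6, 0, 0, 0, -1], [0, -0.8, -0.6, 0, 0, 0, -1], [0, -0.8, -0.6, 0, 0, 0, -1]]
  ]
}}

```text
time_s: 10.82
position: [515.0, 50.4, 103.3]
ee_rot: [[0.024, -0.002, 1.0], [-1.0, 0.0, 0.024], [-0.0, -1.0, -0.002]]
wrist_force: [0.2, 0.7, -2.3]
finger_gap: 47.3
```

Request:
{"api": "apply_moves", "payload": {
  "moves": [
    [[0, -1.6, -1.2, 0, 0, 0, -1], [0, -3, -1, 0, 0, 0, -1], [0, -4, 0, 0, 0, 0, -1], [0, -4, 0, 0, 0, 0, -1], [0, -4, 0, 0, 0, 0, -1]]
  ]
}}

```text
time_s: 11.45
position: [493.4, 49.9, 270.5]
ee_rot: [[0.024, -0.001, 1.0], [-1.0, 0.0, 0.024], [-0.0, -1.0, -0.001]]
wrist_force: [0.9, 0.7, -1.8]
finger_gap: 47.5
```

```bash
python3 - <<'E'
from h import *; from station import monitor,imaging
s=monitor.state(); p,R=s["position"],s["ee_rot"]; print(p,R.round(3).tolist(),s["joint_pos"].round(3),s["wrist_force"],s["finger_gap"])
c=imaging.capture("wrist"); pickle.dump(c,open("w5.pkl","wb")); o=[c["img"]]
c=imaging.capture("side"); o.append(c["img"]); cv2.imwrite("pics/w5.png",np.vstack([cv2.resize(x,(400,300)) for x in o]))
E
```

```text
[493.38272092  49.88136369 270.50830144] [[0.024, -0.001, 1.0], [-1.0, 0.0, 0.024], [-0.0, -1.0, -0.001]] [-0.139 -0.055  1.704 -0.     1.493  1.408] [ 0.92527255  0.70539473 -1.82394449] 47.47171899569981
```

View pics/w5.png

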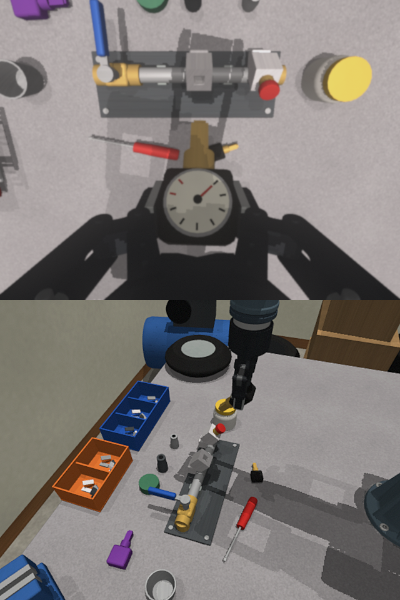

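The wrist view (top panel) shows the gauge held, dial at (198,198) and needle at upper right. The side view shows the outlet empty, the red plug in place and the lever across. Next I compute the turn from the dial's normal.

```bash
cat >> h.py <<'E'
def dial(c,p,R):
    W=cloud(c); T=(W-p)@R; H,S,V=cv2.split(cv2.cvtColor(c["img"],cv2.COLOR_BGR2HSV))
    k=(c["depth"]>0)&(V>90)&(S<90)&(abs(T[...,0])<22)&(T[...,1]>-100)&(T[...,1]<-20)&(T[...,2]<45)&(T[...,2]>-10)
    n,l,st,_=cv2.connectedComponentsWithStats(k.astype(np.uint8)); i=1+np.argmax(st[1:,4]); q=W[l==i]; nn=np.linalg.svd(q-q.mean(0),full_matrices=False)[2][2]; nn*=np.sign(nn[2])
    t=R.T@nn; return len(q),q.mean(0).round(1),nn.round(3),"tool frame",((q.mean(0)-p)@R).round(1),"turns deg about tool x,z:",np.degrees(np.arctan2((R.T@[0,0,1])[2],(R.T@[0,0,1])[1])-np.arctan2(t[2],t[1])).round(2),"tilt",np.degrees(np.arccos(nn[2])).round(2)
E
python3 - <<'E'
from h import *; from station import monitor
s=monitor.state(); c=pickle.load(open("w5.pkl","rb")); print(dial(c,s["position"],s["ee_rot"]))
E
```

```text
(8088, array([501.9,  49.6, 335.8]), array([0.747, 0.017, 0.665]), 'tool frame', array([  0.2, -61.3,   6. ]), 'turns deg about tool x,z:', np.float64(48.31), 'tilt', np.float64(48.31))
```

Request:
{"api": "apply_moves", "payload": {
  "moves": [
    [[0, 0, 0, 8, 0, 0, -1], [0, 0, 0, 8, 0, 0, -1], [0, 0, 0, 8, 0, 0, -1], [0, 0, 0, 8, 0, 0, -1], [0, 0, 0, 8, 0, 0, -1]]
  ]
}}

```text
time_s: 12.18
position: [493.3, 50.1, 267.8]
ee_rot: [[0.024, 0.644, 0.764], [-1.0, 0.015, 0.018], [-0.0, -0.765, 0.644]]
wrist_force: [-1.6, 0.2, -1.6]
finger_gap: 47.2
```

Request:
{"api": "apply_moves", "payload": {
  "moves": [
    [[0, 0, 0, 8.3, 0, 0, -1], [0, 0, 0, 0, 0, 0, -1], [0, 0, 0, 0, 0, 0, -1]]
  ]
}}

```text
time_s: 12.55
position: [495.0, 49.3, 270.7]
ee_rot: [[0.023, 0.746, 0.665], [-1.0, 0.017, 0.016], [0.001, -0.666, 0.746]]
wrist_force: [0.1, 0.1, -1.8]
finger_gap: 47.2
```

```bash
python3 - <<'E'
from h import *; from station import monitor,imaging
s=monitor.state(); p,R=s["position"],s["ee_rot"]; print(p,R.round(3).tolist(),s["joint_pos"].round(3),s["finger_gap"])
o=[]
for n in ("wrist","side","top"):
    c=imaging.capture(n); o.append(c["img"])
    try: print(n,dial(c,p,R))
    except Exception as e: print(n,e)
cv2.imwrite("pics/w6.png",np.vstack([cv2.resize(x,(400,300)) for x in o[:2]]))
E
```

```text
[494.96053369  49.341073   270.66279343] [[0.023, 0.746, 0.665], [-1.0, 0.017, 0.016], [0.001, -0.666, 0.746]] [-0.341 -0.769  2.41   0.408  0.734  1.012] 47.205028206258724
wrist (9584, array([449.8,  47.8, 320.6]), array([-0.001,  0.002,  1.   ]), 'tool frame', array([  0.5, -67. ,   7.1]), 'turns deg about tool x,z:', np.float64(-0.06), 'tilt', np.float64(0.16))
side (443, array([454.9,  47.3, 322.6]), array([ 0.008, -0.008,  1.   ]), 'tool frame', array([  1.1, -64.5,  12. ]), 'turns deg about tool x,z:', np.float64(0.47), 'tilt', np.float64(0.64))
top (611, array([451.6,  46.2, 322.2]), array([-0.005,  0.031,  1.   ]), 'tool frame', array([  2.1, -66.7,   9.5]), 'turns deg about tool x,z:', np.float64(-0.24), 'tilt', np.float64(1.8))
```

View pics/w6.png

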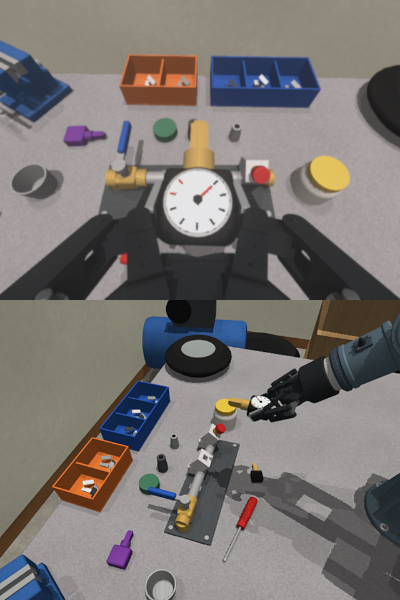

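The wrist view shows the dial facing up at (198,200), with the needle toward the upper right. Bystanders, red plug and lever look right. Now I let it settle, check it is still, and hand in.

Request:
{"api": "apply_moves", "payload": {
  "moves": [
    [[0, 0, 0, 0, 0, 0, -1], [0, 0, 0, 0, 0, 0, -1], [0, 0, 0, 0, 0, 0, -1], [0, 0, 0, 0, 0, 0, -1]]
  ]
}}

```text
time_s: 13.2
position: [494.3, 49.8, 269.2]
ee_rot: [[0.024, 0.746, 0.665], [-1.0, 0.018, 0.016], [-0.0, -0.665, 0.746]]
wrist_force: [0.7, 0.2, -1.9]
finger_gap: 47.5
```

```bash
python3 - <<'E'
from h import *; from station import monitor,imaging,job
s=monitor.state(); p,R=s["position"],s["ee_rot"]; print(p,abs(s["qvel"]).max(),s["finger_gap"],s["wrist_force"])
d=dial(imaging.capture("wrist"),p,R); print(d)
if d[-1]<3 and d[1][2]>250: print(job.hand_in())
E
```

```text
[494.3374      49.80414754 269.22222337] 0.0019094213782746329 47.4737091796632 [ 0.74871429  0.22724465 -1.87406285]
(9585, array([449.1,  48.2, 319.1]), array([-0.002,  0.002,  1.   ]), 'tool frame', array([  0.5, -67. ,   7.2]), 'turns deg about tool x,z:', np.float64(-0.08), 'tilt', np.float64(0.15))
the job is handed in; nothing more can be done
None
```

The valve is shut and the gauge is out of its outlet, held level in the gripper. I handed the job in at about 13 s of the 48 s allowed.

**Valve:** I turned the lever until it hit its stop: the wrist force rose to 46 N with no further motion. The wrist and side cameras then put it at 1.573 and 1.577 rad, against pi/2 for fully shut. The top camera read 1.552, but from only 50 pixels.

**Gauge:** Only after that did I pull it out along the bore and turn it. At the last check, the wrist camera showed the dial tilted 0.15° from level. Just before that, the side camera gave 0.6° and the top camera 1.8°. The dial is about 319 mm above the bench, so the case bottom is about 290 mm up. The arm was still, with the grip holding at 47.5 mm.

**Other items:** The red plug is in its outlet and the other things on the bench look undisturbed, judged by eye in the pictures.

**Disagreements:**
- **Fingertips:** They sit about 39 mm short of the reported TCP, as two cameras showed. My first grip therefore closed on air above the lever. I corrected for this and gripped again.
- **Top camera:** It read about 4 mm lower in y than the other two cameras at the gauge, so I used the wrist and side values.
- **Needle:** I did not check whether it is at zero; it points to the upper right in the wrist view, so that check is yours.

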